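# Lock a dispensing stage with a keyed shaft

### The arm

A 6-joint arm with a two-finger parallel gripper is mounted at the origin on the work surface. World frame = base frame: x ahead of the robot, y to its left, z up, the work surface at z = 0. Lengths are in m, angles in rad, forces in N, time in s.
With the tool pointing down it reaches from about 0.325 to 0.75 m from the base axis. Payload 7.6 kg.
Tool frame: the origin (TCP) lies midway between the tips of the shut fingers; the grasp point (between the pads) lies 19 mm behind it; z points along the fingers, y is the direction in which the jaws open and shut (so a half turn about z gives the same grasp; the last joint's range is limited). The gripper opens to 85 mm and grips with 20 to 120 N. Pads are 22 mm wide; open, the fingers measure 114 mm over their backs; the gripper's body (76 mm by 85 mm) begins 54 mm behind the grasp point. The pads swing forward as they close: fully open they stand 13 mm farther back than shut.
Start: joints at [1.067, 0.052, 1.401, -0, 1.689, -0.07], TCP at [0.221, 0.476, 0.231] pointing down, gripper open.
Joint ranges: [-2.9, 2.9], [-0.91, 2.17], [0.12, 2.37], [-1.06, 4.2], [0.26, 2.73], [-2.93, 2.93]. Speed limits (rad/s): [2.57, 2.57, 3.01, 3.14, 3.14, 3.14].

### API

Orientations are given as a unit quaternion [w, x, y, z].
In Python, from workcell import sensors, imaging, sign_off gives the robot as it stands.
- The arm moves only by the tool arm_command, never from a script. Its arguments are lists of equal length, an entry for each row: "travel": the shift along the tool's x, y, z in mm, a list of three; "roll": the turn about the tool's z in rad. In form: {"travel": [[dx, dy, dz], ...], "roll": [roll, ...]}. A call has 1 to 10 rows; each row shifts and turns the commanded pose from where the row before left it, along the tool's axes as they then stand; what a row does not reach is not made up. A row lasts 1/8 s, in which the tool goes at most 62.5 mm and 10.7 degrees, less where a joint would pass 70% of its speed; a pose out of reach is approached as far as the arm can. A call with a gripper value outside its range is refused whole. "hand" is the opening, from 0 (shut) to 1 (fully open), set as the call begins (left out, the last holds). The fingers move at their own pace and stop on an object; the grip force is fixed at half the most. Time passes only in rows, so rows that do not move let the fingers close. It gives the time, the measured TCP pose, the force and the opening at its end, in the units of the state.
- sensors.observe(): the state, without advancing time (a new reading comes with each control period).
- imaging.camera(name): name is "side" or "top" or "wrist"; returns a dict with "img" (384x512x3 uint8, blue, green, red), "vertical_fov" (degrees; the focal length in pixels is half the picture's height over the tangent of half this angle, whatever the lens; pixels are square), "cx", "cy" (the principal point, pixels), "world_to_cam" (4x4, takes a point from world to camera coordinates). Camera axes: x right, y down, z forward; pixel columns grow to the right and rows downward; lengths in m; the calibration is good to about 2 mm. The wrist camera is an equidistant fisheye: a pixel r from the principal point sees the ray r / f radians off the axis. A picture is of the moment at which its call begins. There is no depth.
- sign_off(): hands the job in, once; it reports no verdict.
The state is a dict: "time_s": time; "qpos": joint angles; "qd": joint speeds; "joint_torque": joint torques, N m; "position": TCP position; "tcp_rot": TCP orientation; "contact_force": force on the tool from outside, world axes, zero at the start; "torque": the same for the moment, N m; "gripper_width": finger opening in m.
Only numpy, scipy, OpenCV 4.12 (cv2) and the standard library are available. Lean on these libraries where they do the work, as an engineer would, in place of code of your own. Each camera call takes 0.05 s, during which the arm holds its last target. There are 200 camera calls.

### The job

Set up the dispensing station: slide the carriage by its upright fin until the dark spot on its white plate is right under the needle tip, and leave it there. Then take the keyed locking shaft (the one with the flat rectangular head) from the black stand, put it in the lock hub on the station, turn it until its key finds the slot, and push it fully home against the spring. Finish while still gripping it and holding it pushed in, without bumping the needle arm or disturbing the other things on the bench.

Things in the scene. Friction and masses are not known exactly. Their poses are not given: they have to be found in the camera images.
- mark (a point): Centre of the dark round spot, 8 mm across, z = 58 mm, on the white plate (128 x 86 mm) fixed to the carriage. The carriage slides without turning along the station's y axis and stays where it is left (about 3 N of friction).
- carriage (a joint): Travel of the carriage along the station's +y axis, 0 to 0.09 m. It always starts at less than what is needed.
- fin (a point): Point to grip on the carriage's upright aluminium fin, on the robot's side of the plate, 110 mm from the spot: 14 mm thick along the station's y (the sliding direction), 24 mm wide along its x. Its top is 18 mm above this point (z = 88 mm); it stands free down to 28 mm below this point, where its foot begins. Axes are the station's.
- needle_tip (a point): Tip of the fixed needle, z = 71 mm, 12.5 mm above the spot's height. It hangs from a slim white arm whose 26 mm post stands on the far (+x) edge of the deck, 70 mm from the tip; the arm is 195 mm high. Its place along the station's y varies.
- needle_arm: The white post and arm that carry the needle, fixed to the station's deck; nothing may push on it.
- hub_mouth (a point): Centre of the mouth (top face, z = 68 mm) of the octagonal aluminium lock hub, 46 mm across, fixed at the right (-y) end of the station's deck; it does not turn. Axes are the STATION's, not the slot's. Bore 20.4 mm, with one keyway slot 8.4 mm wide, from the bore out to 18 mm from the axis, full depth. The slot's direction: see station.
- station: The aluminium deck, 220 (x) x 340 (y) x 20 mm, origin under its centre. Seen from above, the hub's slot points from the hub's axis along the deck's +x turned by an unknown angle of up to 0.65 rad either way (not given): it can be seen from above, or found by feel, turning the shaft under a light push until the key drops in.
- plunger (a joint): Travel of the spring plunger in the hub's bore, pressed downwards: 0 free, 0.008 m with the shaft fully home (its stop is at 0.010). The shaft's tip meets it 26 mm below the mouth; it pushes back with 2 N at first and 10 N when the shaft is home, so the shaft rises again if let go.
- shaft_head (a point): Centre of the flat steel head of the keyed shaft: 36 mm along the shaft's x, 20 mm thick along its y, 45 mm tall (this point is half-way up). The shaft stands upright (z up); its +x points to the side of its key (a small rib on the collar's top shows that side too), in the stand within 0.8 rad of straight away from the robot (world +x). Mass about 0.2 kg.
- shaft_collar (a point): On the shaft's axis at its collar's underside (collar 40 mm across, 6 mm thick), 28.5 mm below shaft_head; rests on the stand's top (z = 45 mm) or, fully home, on the hub's mouth. Below it: shaft 18 mm in diameter, 34 mm long, tip chamfered. Key: 6 mm wide, out to 14 mm from the axis, from the collar to 22 mm below it; the lowest 12 mm are a plain pilot.
- spare_head (a point): Centre of the round head (26 mm across, 45 mm tall) of a spare shaft without key in the stand's other hole, 100 mm from the first; which hole holds which varies. Stays in the stand.
- reagent: Brown jar, 48 mm across, 75 mm tall, origin under its centre. Bystander, stands between stand and station.
- vial: Small white capped jar, 28 mm across, 40 mm tall, standing on the deck beyond the hub, about 75 mm from its axis; origin under its centre. Bystander.
- tipbox: White box with yellow top, 120 x 85 x 72 mm, origin under its centre. Bystander.
- shaft: The keyed shaft as a whole; origin and axes as shaft_collar.
Things that resemble listed ones, but are neither listed nor needed, are in the scene too. What is shaped like the shaft but blue or red is not meant.

How it is judged:
By the outcome, as a careful person would: the job done as asked, in the order asked, and still so for the second after the job is handed in, while the arm keeps its last pose, push and grip.
It also fails if it takes over 67 s, if anything falls off the work surface, if the arm or the gripper's body presses on something with over 40 N, if the wrist force passes 120 N, or if a joint passes its speed limit or range.

## Working session

There is one attempt and no reset: what is moved stays moved. The work goes in short steps, Python scripts to look and compute and a tool call to move; the robot and the scene stay as the last step left them, time stands still between calls to the robot, and variables do not carry over. Pictures are saved under pics/ and viewed, about 8 in all and at most 12, crops included, and the job is handed in when it is done.

Besides the shell and the picture viewer there is one more tool, called after ">>>" by a JSON object that holds its "op" and its "data", one argument or row to a line. arm_command: Moves the arm, as the interface text tells. Its arguments: {"type":"object","properties":{"travel":{"type":"array"},"roll":{"type":"array"},"hand":{"type":"number"}},"required":["travel","roll"]}

```bash
ls; mkdir -p pics
cat > h.py <<'E'
import numpy as np, cv2
from workcell import sensors, imaging, sign_off
def shot(n,save=None):
    c=imaging.camera(n); 
    if save: cv2.imwrite('pics/'+save,c['img'])
    c['f']=c['img'].shape[0]/2/np.tan(np.radians(c['vertical_fov'])/2); c['fish']=(n=='wrist'); return c
def ray(c,u,v):
    x,y=(u-c['cx'])/c['f'],(v-c['cy'])/c['f']
    if c['fish']:
        r=np.hypot(x,y); s=np.sinc(r/np.pi); d=np.array([x*s,y*s,np.cos(r)])
    else: d=np.array([x,y,1.])
    M=np.array(c['world_to_cam']); R=M[:3,:3]; return -R.T@M[:3,3], R.T@d
def onz(c,u,v,z):
    o,d=ray(c,u,v); return o+d*(z-o[2])/d[2]
def proj(c,p):
    M=np.array(c['world_to_cam']); q=M[:3,:3]@np.array(p)+M[:3,3]
    if c['fish']:
        r=np.hypot(q[0],q[1]); th=np.arctan2(r,q[2]); k=th/max(r,1e-9); x,y=q[0]*k,q[1]*k
    else: x,y=q[0]/q[2],q[1]/q[2]
    return np.array([c['cx']+c['f']*x,c['cy']+c['f']*y])
E
python3 - <<'E'
from h import *
s=sensors.observe(); print({k:np.round(v,3) for k,v in s.items()})
im=[]
for n in('top','side'):
    c=shot(n,n+'0.png'); print(n,c['f'],c['cx'],c['cy'],np.round(np.array(c['world_to_cam']),3).tolist())
    im.append(c['img'])
cv2.imwrite('pics/a.png',cv2.resize(im[0],(800,600),interpolation=cv2.INTER_CUBIC))
cv2.imwrite('pics/b.png',cv2.resize(im[1],(800,600),interpolation=cv2.INTER_CUBIC))
E
```

```text
pics
{'time_s': np.float64(0.0), 'qpos': array([ 1.067,  0.053,  1.402,  0.   ,  1.689, -0.07 ]), 'qd': array([ 0.   , -0.001,  0.   ,  0.001,  0.004, -0.001]), 'joint_torque': array([ 1.0000e-03, -3.8168e+01, -3.6018e+01, -0.0000e+00,  6.0000e-03,
        0.0000e+00]), 'position': array([0.22 , 0.476, 0.23 ]), 'tcp_rot': array([-0.   ,  0.215,  0.977, -0.001]), 'contact_force': array([ 0.057, -0.877, -0.33 ]), 'torque': array([ 0.006, -0.046,  0.002]), 'gripper_width': np.float64(0.086)}
top 461.2381963138114 254.60630571577033 191.53009323995477 [[0.021, -1.0, 0.023, 0.039], [-0.988, -0.024, -0.15, 0.538], [0.15, -0.02, -0.988, 1.284], [0.0, 0.0, 0.0, 1.0]]
side 381.538490602837 258.5862870157845 194.19230440928982 [[0.945, -0.326, -0.006, -0.506], [-0.259, -0.742, -0.619, 0.228], [0.197, 0.586, -0.786, 0.978], [0.0, 0.0, 0.0, 1.0]]
```

View pics/a.png

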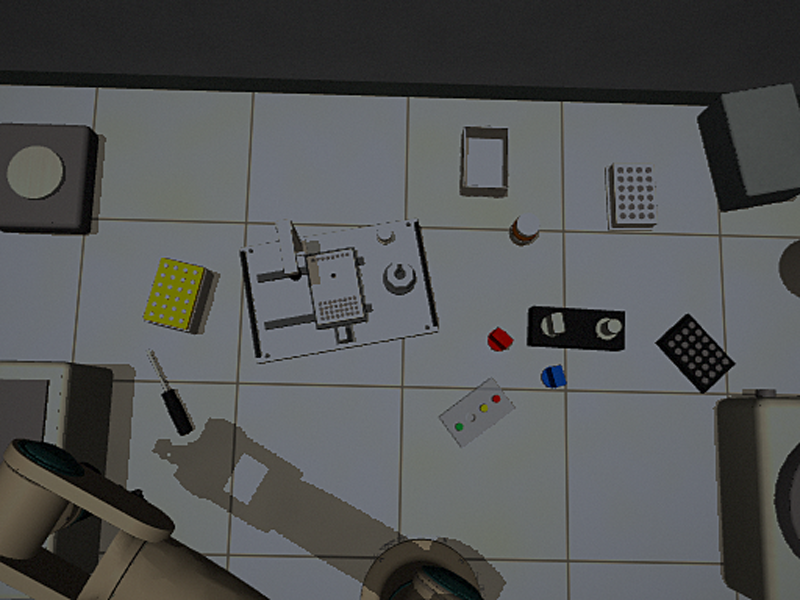

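View pics/b.png

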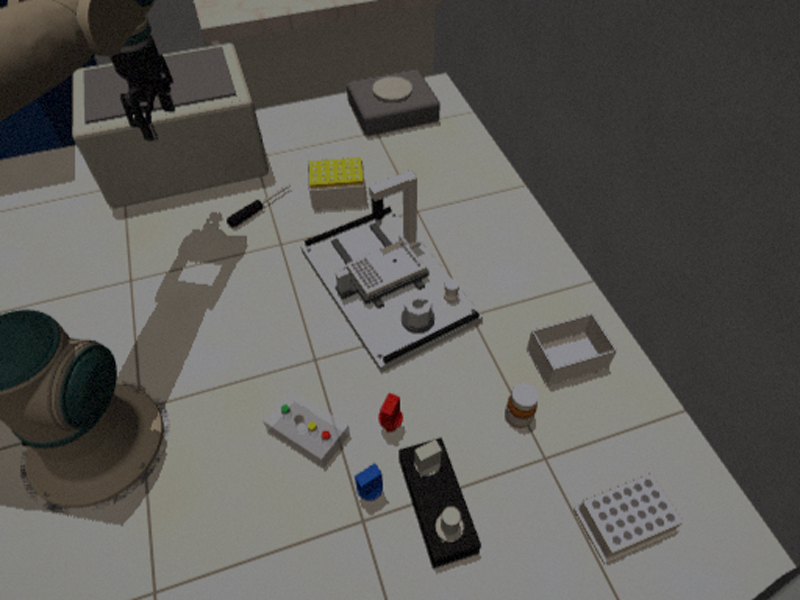

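The top view shows the deck with corners at about (240,248), (415,220), (438,330) and (257,362). The spot is at (333,275), the fin at (345,335), the hub at (400,275) and the needle arm at (290,245). There are two heads in the black stand: (553,324) is flat and (609,327) is round. The red (500,340) and blue (553,376) look-alikes are excluded. I'll confirm this in an enlarged crop.

Run:
```python
from h import *
t=cv2.imread('pics/top0.png')
def g(i): return np.clip(255*(i/255.)**0.6,0,255).astype('u1')
a=cv2.resize(g(t[135:240,150:285]),None,fx=4.0,fy=4.0,interpolation=cv2.INTER_CUBIC)
s=cv2.imread('pics/side0.png')
b=cv2.resize(g(t[190:230,332:405]),None,fx=3.5,fy=3.5,interpolation=cv2.INTER_CUBIC)
o=np.zeros((600,800,3),'u1'); o[:420,:540]=a; o[:140,543:543+255]=b[:140,:255]
d=cv2.resize(g(s[270:370,250:320]),None,fx=3.5,fy=3.5,interpolation=cv2.INTER_CUBIC); o[150:500,545:790]=d
cv2.imwrite('pics/c.png',o)
```

```text
(no output)
```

View pics/c.png

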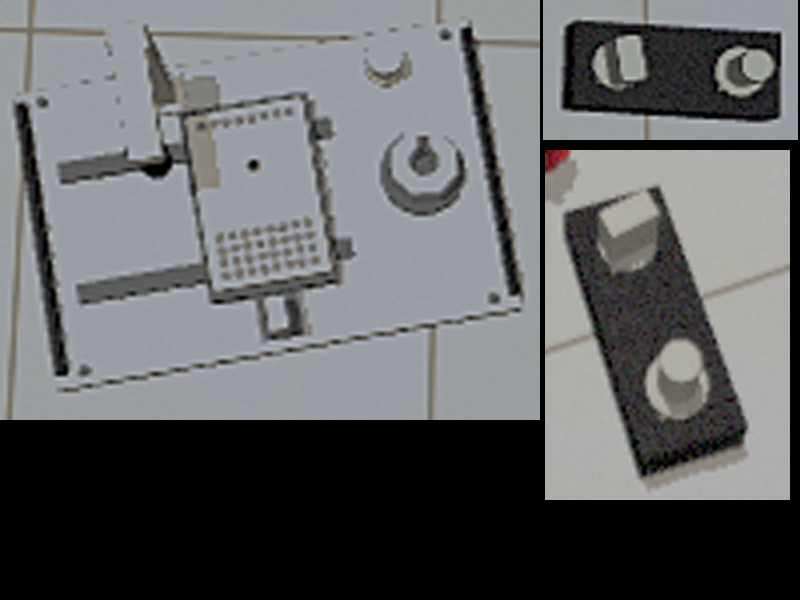

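The flat-headed shaft is the left one in the stand, at raw (355,207); the right one is round, so it is the spare. In the crop the spot is at (253,165), the fin at (285,315), the hub bore at (425,158) with its slot pointing up, and the needle holder at (157,168).

```bash
cat >> h.py <<'E'
def loadcal():
    import pickle; return pickle.load(open('cal.pkl','rb'))
E
python3 - <<'E'
from h import *
import pickle
t=shot('top'); s=shot('side'); pickle.dump((t,s),open('cal.pkl','wb'))
R=lambda u,v,z:np.round(onz(t,150+u/4,135+v/4,z)*1000,1)[:2]
C=[R(*p,20) for p in((15,100),(465,22),(522,308),(60,388))]; print('corners',C, [np.linalg.norm(C[i]-C[(i+1)%4]) for i in range(4)])
ey=(C[0]-C[1]+C[3]-C[2]); yaw=np.arctan2(-ey[0],ey[1]); 
ex=(C[0]-C[3]+C[1]-C[2]); print('yaw',yaw,np.arctan2(ex[1],ex[0]),'centre',np.mean(C,0))
print('mark',R(253,165,58),'fin',R(288,314,88),'hub',R(425,160,68))
h=lambda u,v,z:np.round(onz(t,332+u/3.5,190+v/3.5,z)*1000,1)[:2]
print('head',h(632-543,58,96),'spare',h(758-543,67,96))
S=lambda u,v,z:np.round(onz(s,250+(u-545)/3.5,270+(v-150)/3.5,z)*1000,1)[:2]
print('head side corners top',[S(*p,96) for p in((598,206),(648,193),(660,212),(606,233))],'spare',S(683,357,96))
# head top in top view
P=t['img'][190:230,332:375];
E
```

```text
corners [array([-3708.3, -3726. ]), array([-4660.1,   888.7]), array([-1683.5,  1521. ]), array([ -765.7, -3116.9])] [np.float64(4711.833966726756), np.float64(3043.0167350837887), np.float64(4727.84023101458), np.float64(3004.9787969301883)]
yaw -2.9422150716784308 -2.9348645415633015 centre [-2704.4 -1108.3]
mark [-10078.4  -3986.4] fin [-8506.7 -4246.3] hub [-12264.8   1597.5]
head [-11430.8  23386.9] spare [-11072.8  30902.8]
head side corners top [array([-15040.8, -41520. ]), array([-19020. , -41266.8]), array([-19324.9, -39515.5]), array([-14879.5, -39276.2])] spare [-16885.7 -28756.6]
```

Run:
```python
from h import *
t,s=loadcal()
R=lambda u,v,z:np.round(onz(t,150+u/4,135+v/4,z/1e3)*1000,1)[:2]
C=[R(*p,20) for p in((15,100),(465,22),(522,308),(60,388))]; print('corners',C, [np.linalg.norm(C[i]-C[(i+1)%4]) for i in range(4)])
ey=(C[0]-C[1]+C[3]-C[2]); yaw=np.arctan2(-ey[0],ey[1]); 
ex=(C[0]-C[3]+C[1]-C[2]); print('yaw',yaw,np.arctan2(ex[1],ex[0]),'centre',np.mean(C,0))
print('mark',R(253,165,58),'fin',R(288,314,88),'hub',R(425,160,68))
h=lambda u,v,z:np.round(onz(t,332+u/3.5,190+v/3.5,z/1e3)*1000,1)[:2]
print('head',h(632-543,58,96),'spare',h(758-543,67,96))
S=lambda u,v,z:np.round(onz(s,250+(u-545)/3.5,270+(v-150)/3.5,z/1e3)*1000,1)[:2]
print('head side corners top',[S(*p,96) for p in((598,206),(648,193),(660,212),(606,233))],'spare',S(683,357,96))
print('needle: side at z=.071..',[np.round(onz(s,378*.64,v*.64,.071),3) for v in (208,218)], 'top',[R(157,v,71) for v in (165,178)])
```

```text
corners [array([625.8, 348. ]), array([693.6,  19.3]), array([481.6, -25.7]), array([416.2, 304.6])] [np.float64(335.6196209997264), np.float64(216.72332592501436), np.float64(336.71241438355077), np.float64(214.04606980741315)]
yaw 0.1994374448833222 0.2066832184842492 centre [554.3  161.55]
mark [574.9 169.7] fin [466.3 140. ] hub [579.7  47.9]
head [ 493.3 -231.4] spare [ 488.6 -330.8]
head side corners top [array([ 475.6, -220.2]), array([ 509.5, -222.3]), array([ 512.1, -237.2]), array([ 474.2, -239.3])] spare [ 491.3 -329. ]
needle: side at z=.071.. [array([0.585, 0.307, 0.071]), array([0.576, 0.279, 0.071])] top [array([570.8, 236. ]), array([561.5, 235.6])]
```

```bash
cat >> h.py <<'E'
from scipy.spatial.transform import Rotation as Ro
def go(x,y,z,ang=None):
    """tool-axis shift (mm) to world mm target; roll so tool y has world angle ang (mod pi)"""
    s=sensors.observe(); q=np.array(s['tcp_rot']); M=Ro.from_quat(q[[1,2,3,0]]).as_matrix()
    p=np.array(s['position'])*1000; d=M.T@(np.array([x,y,z])-p)
    a=np.arctan2(M[1,1],M[0,1]); r=None
    if ang is not None: r=-((ang-a+np.pi/2)%np.pi-np.pi/2)
    print('t',round(float(s['time_s']),2),'at',p.round(1),'tilt',np.round(M[:,2],3),'yang',round(a,3),'q6',round(s['qpos'][5],2),'shift',d.round(1),'roll',r,'F',np.round(s['contact_force'],1),'w',s['gripper_width'])
E
python3 -c "
from h import *
go(467,143,190,1.774)"
```

```text
t 0.2 at [220.6 476.2 230.8] tilt [-0.    -0.001 -1.   ] yang 1.137 q6 -0.07 shift [-363.7 -198.8   41. ] roll -0.6370367913212602 F [ 0.3 -0.8 -0.3] w 0.08523458521127564
```

>>> {"op": "arm_command", "data": {
  "travel": [
    [-40,-22,4],
    [-40,-22,4],
    [-40,-22,4],
    [-40,-22,4],
    [-40,-22,4],
    [-40,-22,4],
    [-40,-22,4],
    [-40,-22,4],
    [-43,-23,9],
    [0,0,0]
  ],
  "roll": [0,0,0,0,0,0,0,0,0,0]
}}

```text
time_s: 1.45
position: [0.4671, 0.1409, 0.1891]
tcp_rot: [-0.001, 0.217, 0.976, -0.001]
contact_force: [-0.3, 0.9, -0.6]
gripper_width: 0.0854
```

>>> {"op": "arm_command", "data": {
  "travel": [
    [0,0,0],
    [0,0,0],
    [0,0,0],
    [0,0,0],
    [0,0,0],
    [0,0,0]
  ],
  "roll": [-0.16,-0.16,-0.16,-0.157,0,0]
}}

```text
time_s: 2.2
position: [0.4662, 0.1437, 0.1904]
tcp_rot: [0.0, -0.1, 0.995, 0.0]
contact_force: [0.4, -0.9, 0.3]
gripper_width: 0.085
```

Run:
```python
from h import *
import pickle
go(467,143,190,1.774)
w=shot('wrist','w1.png'); t=shot('top','top1.png'); s=shot('side','side1.png'); pickle.dump((w,t,s),open('w1.pkl','wb'))
cv2.imwrite('pics/d.png',cv2.resize(w['img'],(800,600),interpolation=cv2.INTER_CUBIC))
print(np.round(ray(w,w['cx'],w['cy']),3), w['f'],w['cx'],w['cy'])
```

```text
t 2.2 at [466.2 143.7 190.4] tilt [ 0.  0. -1.] yang 1.772 q6 -1.55 shift [-0.7 -0.8  0.4] roll -0.0024133783926749697 F [ 0.4 -0.9  0.3] w 0.08503783103262105
[[ 0.39   0.128  0.333]
 [ 0.297  0.06  -0.953]] 297.3186396354542 254.9815357385781 193.52843176945544
```

View pics/d.png

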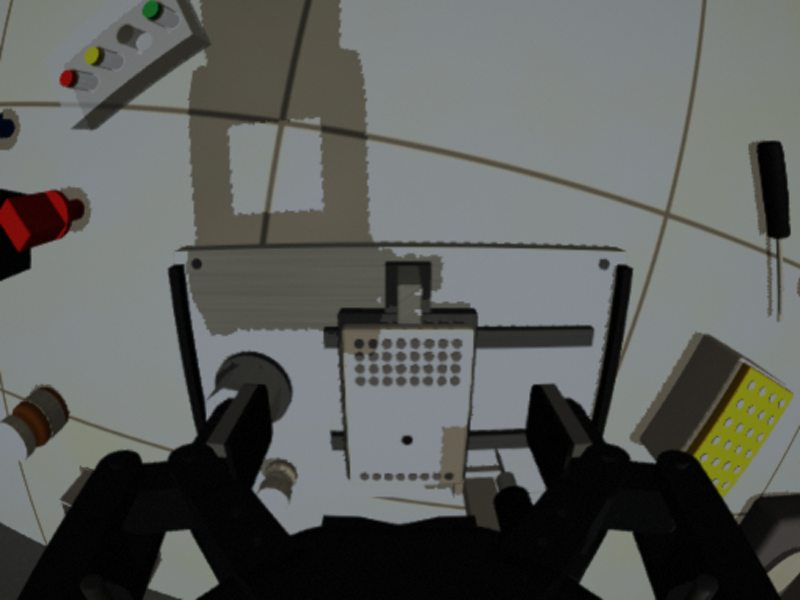

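The wrist view shows the spot at (407,440) and the fin top at about (410,293–322). The thin needle ends near (498,451), below its dark holder, and the hub is at (262,380).

Run:
```python
from h import *
import pickle
w,t,s=pickle.load(open('w1.pkl','rb'))
k=.64
f=lambda u,v,z:(onz(w,u*k,v*k,z/1e3)*1000)[:2]
m=f(407,440,58); n=f(498,451,71); fin=f(411,302,88)
C=[f(*p,20) for p in((180,248),(622,248))]; d=C[1]-C[0]; yaw=np.arctan2(-d[0],d[1])
ex=np.array([np.cos(yaw),np.sin(yaw)]); ey=np.array([-ex[1],ex[0]])
print(yaw,np.linalg.norm(d),'mark',m,'needle',n,'fin',fin,'in st rel mark: needle',(n-m)@ex,(n-m)@ey,'fin',(fin-m)@ex,(fin-m)@ey)
g=lambda i:np.clip(255*(i/255.)**0.6,0,255).astype('u1')
o=np.zeros((600,800,3),'u1')
a=cv2.resize(g(w['img'][260:350,240:350]),None,fx=4,fy=4,interpolation=cv2.INTER_CUBIC);o[:360,:440]=a
a=cv2.resize(g(t['img'][150:210,170:260]),None,fx=4,fy=4,interpolation=cv2.INTER_CUBIC);o[:240,440:800]=a
a=cv2.resize(g(s['img'][100:190,210:300]),None,fx=4,fy=4,interpolation=cv2.INTER_CUBIC);o[240:600,440:800]=a
a=cv2.resize(g(w['img'][160:220,220:300]),None,fx=4,fy=4,interpolation=cv2.INTER_CUBIC);o[360:600,:320]=a
cv2.imwrite('pics/e.png',o)
```

```text
0.202025234285431 326.4286015829877 mark [574.56984151 171.98684544] needle [564.12028439 234.43183087] fin [464.69279536 150.44056848] in st rel mark: needle 2.2927864847841133 63.27173602216502 fin -111.96573260384471 0.9391719218156959
```

View pics/e.png

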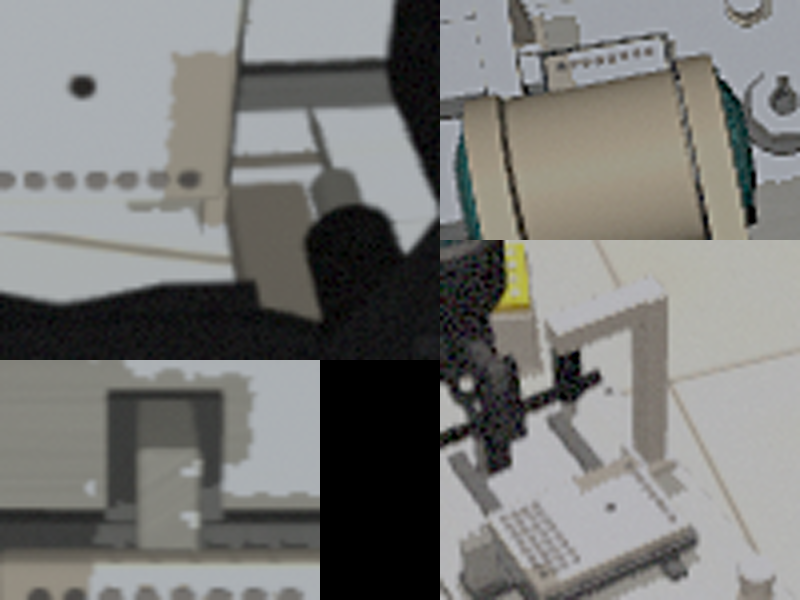

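Run:
```python
from h import *
import pickle
w,t,s=pickle.load(open('w1.pkl','rb'))
f=lambda u,v,z:(onz(w,u,v,z/1e3)*1000)[:2]
yaw=.202;ex=np.array([np.cos(yaw),np.sin(yaw)]); ey=np.array([-ex[1],ex[0]])
m=f(260.5,281.5,58);n=f(317.5,287,70.5);fin=f(262,194.5,88)
print(m,n,fin,(n-m)@ex,(n-m)@ey,(fin-m)@ex,(fin-m)@ey)
x,y=fin; 
go(x,y,110,1.772)
```

```text
[574.43218249 171.98006654] [562.5029493  232.59056669] [465.9545681  149.78996885] 0.4735485704328562 61.771474691644876 -110.72394790894595 0.02484975278606825
t 2.35 at [466.3 143.4 190.3] tilt [-0.  0. -1.] yang 1.773 q6 -1.55 shift [-0.9  6.3 80.3] roll 0.000725855016554755 F [-0.1  0.3 -0.1] w 0.08520034015894137
```

>>> {"op": "arm_command", "data": {
  "travel": [
    [-1,6,20],
    [0,0,40],
    [0,0,40],
    [0,0,25],
    [0,0,12],
    [0,0,0]
  ],
  "roll": [0,0,0,0,0,0],
  "hand": 0.6
}}

```text
time_s: 3.1
position: [0.466, 0.1493, 0.0531]
tcp_rot: [-0.0, -0.101, 0.995, -0.0]
contact_force: [0.0, -0.3, 0.1]
gripper_width: 0.0509
```

>>> {"op": "arm_command", "data": {
  "travel": [
    [0,0,0],
    [0,0,0],
    [0,0,0],
    [0,0,0],
    [0,0,0],
    [0,0,0]
  ],
  "roll": [0,0,0,0,0,0],
  "hand": 0
}}

```text
time_s: 3.85
position: [0.4668, 0.1496, 0.0546]
tcp_rot: [0.001, -0.101, 0.995, 0.0]
contact_force: [-1.5, -0.8, 6.9]
gripper_width: 0.0133
```

```bash
python3 -c "
from h import *
go(465.95-.202*0+0,149.8,53,1.773)"
```

```text
t 3.85 at [466.8 149.6  54.6] tilt [ 0.002  0.001 -1.   ] yang 1.774 q6 -1.54 shift [0.8 0.4 1.6] roll 0.000802225508962584 F [-1.5 -0.8  6.9] w 0.013332039030909402
```

>>> {"op": "arm_command", "data": {
  "travel": [
    [0,6,-1],
    [0,10,0],
    [0,12,0],
    [0,12,0],
    [0,10,0],
    [0,6,0],
    [0,4,0],
    [0,1.5,0],
    [0,0,0],
    [0,0,0]
  ],
  "roll": [0,0,0,0,0,0,0,0,0,0]
}}

```text
time_s: 5.1
position: [0.4546, 0.2098, 0.0546]
tcp_rot: [0.001, -0.101, 0.995, 0.0]
contact_force: [5.0, -0.3, -1.1]
gripper_width: 0.0136
```

Run:
```python
from h import *
import pickle
go(454,210.2,53,1.773)
w=shot('wrist','w2.png');t=shot('top');s=shot('side'); pickle.dump((w,t,s),open('w2.pkl','wb'))
g=lambda i:np.clip(255*(i/255.)**0.6,0,255).astype('u1')
mk=np.array([562.1,232.4,58])/1e3; nd=np.array([562.1,232.4,71])/1e3
o=np.zeros((600,800,3),'u1')
for c,x,z in((w,0,5),(t,400,5),(s,0,5)):
    u,v=proj(c,mk).astype(int); print(proj(c,mk),proj(c,nd))
    k=c['img'][max(v-30,0):v+30,u-40:u+40]; k=cv2.resize(g(k),None,fx=5,fy=5,interpolation=cv2.INTER_CUBIC)
    r=300 if c is s else 0; o[r:r+k.shape[0],x:x+k.shape[1]]=k
o[300:,400:]=cv2.resize(g(w['img']),(400,300))
cv2.imwrite('pics/f.png',o)
```

```text
t 5.1 at [454.6 209.8  54.6] tilt [ 0.003  0.001 -1.   ] yang 1.774 q6 -1.41 shift [0.6 0.5 1.6] roll 0.0006782496248851633 F [ 5.  -0.3 -1.1] w 0.013610190694381841
[255.518576   379.28193604] [255.53480082 393.0537073 ]
[190.92593123 180.13336106] [190.40082915 179.32543955]
[242.25937211 153.51417572] [242.09275428 150.5349293 ]
```

View pics/f.png

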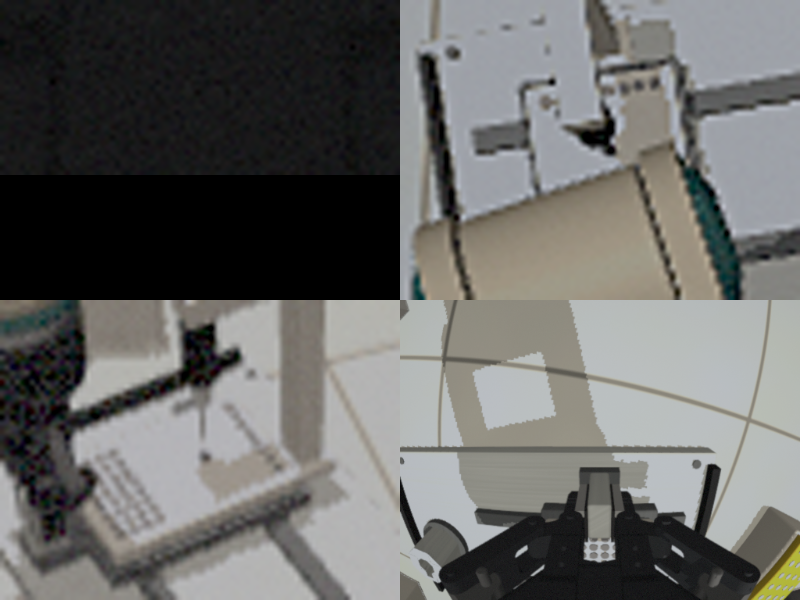

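The side crop shows the needle ending right above the spot: tip at about (204,441), spot at (205,457). I'll release, back up and check from the wrist.

>>> {"op": "arm_command", "data": {
  "travel": [
    [0,0,0],
    [0,0,0],
    [0,0,0],
    [0,0,0],
    [0,0,-25],
    [0,0,-40],
    [0,0,-40],
    [0,0,-32],
    [0,0,0],
    [0,0,0]
  ],
  "roll": [0,0,0,0,0,0,0,0,0,0],
  "hand": 0.7
}}

```text
time_s: 6.5
position: [0.4534, 0.2095, 0.1903]
tcp_rot: [-0.001, -0.101, 0.995, -0.0]
contact_force: [0.3, -0.9, -0.6]
gripper_width: 0.0597
```

Run:
```python
from h import *
import pickle
go(454,210.2,190,1.773)
w=shot('wrist','w3.png');t=shot('top','top3.png');s=shot('side','side3.png'); pickle.dump((w,t,s),open('w3.pkl','wb'))
g=lambda i:np.clip(255*(i/255.)**0.6,0,255).astype('u1')
mk=np.array([562.1,232.4,58])/1e3
o=np.zeros((600,800,3),'u1')
for c,x,y in((w,0,0),(t,400,0),(s,0,300)):
    u,v=proj(c,mk).astype(int); print(u,v)
    k=cv2.resize(g(c['img'][v-30:v+30,u-40:u+40]),None,fx=5,fy=5,interpolation=cv2.INTER_CUBIC); o[y:y+300,x:x+400]=k
u,v=proj(w,np.array([579.7,47.9,68])/1e3).astype(int); print('hub',u,v)
k=cv2.resize(g(w['img'][v-30:v+30,max(u-40,0):u+40]),None,fx=5,fy=5,interpolation=cv2.INTER_CUBIC); o[300:600,400:400+k.shape[1]]=k
cv2.imwrite('pics/g.png',o)
```

```text
t 6.5 at [453.4 209.5 190.3] tilt [-0.001 -0.    -1.   ] yang 1.774 q6 -1.42 shift [-0.8  0.6  0.3] roll 0.0010277500994255728 F [ 0.3 -0.9 -0.6] w 0.05974400148827795
255 281
190 180
242 153
hub 95 263
```

View pics/g.png

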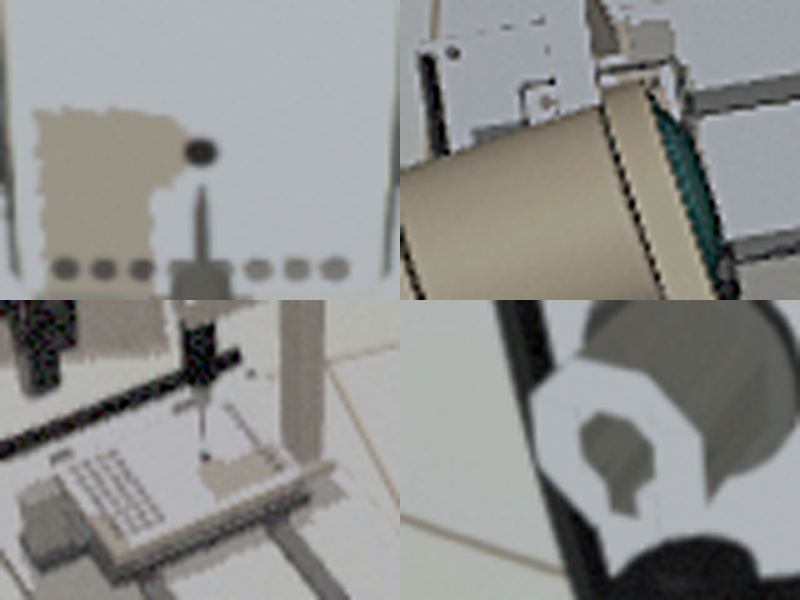

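Run:
```python
from h import *
import pickle
w,t,s=pickle.load(open('w3.pkl','rb'))
f=lambda u,v,z:(onz(w,u,v,z/1e3)*1000)[:2]
yaw=.202;ex=np.array([np.cos(yaw),np.sin(yaw)]); ey=np.array([-ex[1],ex[0]])
m=f(215+40.2,251+30.4,58);n=f(215+40.4,251+36.6,70.5);print(m,n,(n-m)@ex,(n-m)@ey)
H=lambda u,v:f(55+(u-400)/5,233+(v-300)/5,68)
a=H(617,448);b=H(628,515);print('hub',a,b,np.linalg.norm(b-a),'slot ang world',np.arctan2(*(b-a)[::-1]), (a-m)@ex,(a-m)@ey)
# octagon mid
print('oct',np.mean([H(*p) for p in((537,400),(583,362),(655,375),(703,435),(700,505),(655,550),(590,525),(537,460))],0))
go(493,-231,180,np.pi/2)
```

```text
[562.23763643 232.11582951] [561.77702737 232.23677908] -0.4269776289901309 0.2109018993048042
hub [577.36115723  51.50665702] [595.92885257  53.46121001] 18.670286223921206 slot ang world 0.10488006790054316 -21.419430995515587 -179.97111447280884
oct [578.76964642  51.77501321]
t 6.65 at [453.2 209.4 189.8] tilt [-0.002 -0.001 -1.   ] yang 1.774 q6 -1.42 shift [  49.9 -439.3   10.1] roll 0.20321284618161162 F [-0.3  0.1 -0.1] w 0.059869515384899374
```

>>> {"op": "arm_command", "data": {
  "travel": [
    [5,-44,1],
    [5,-44,1],
    [5,-44,1],
    [5,-44,1],
    [5,-44,1],
    [5,-44,1],
    [5,-44,1],
    [5,-44,1],
    [5,-44,1],
    [5,-43,1]
  ],
  "roll": [0,0,0,0,0,0,0,0,0,0],
  "hand": 0.7
}}

```text
time_s: 7.9
position: [0.493, -0.2318, 0.1802]
tcp_rot: [-0.001, -0.101, 0.995, 0.001]
contact_force: [0.2, 0.0, 1.0]
gripper_width: 0.0601
```

>>> {"op": "arm_command", "data": {
  "travel": [
    [0,0,0],
    [0,0,0],
    [0,0,0],
    [0,0,0]
  ],
  "roll": [0.1,0.1,0,0]
}}

```text
time_s: 8.4
position: [0.4932, -0.2303, 0.1808]
tcp_rot: [-0.0, -0.003, 1.0, 0.0]
contact_force: [-0.1, -0.9, 0.4]
gripper_width: 0.06
```

Run:
```python
from h import *
import pickle
go(493,-231,180,np.pi/2)
w=shot('wrist','w4.png');t=shot('top','top4.png');s=shot('side','side4.png'); pickle.dump((w,t,s),open('w4.pkl','wb'))
g=lambda i:np.clip(255*(i/255.)**0.6,0,255).astype('u1')
u,v=proj(w,np.array([493,-231,96])/1e3).astype(int); print(u,v)
o=np.zeros((600,800,3),'u1')
k=cv2.resize(g(w['img'][v-50:v+50,u-40:u+40]),None,fx=5,fy=5,interpolation=cv2.INTER_CUBIC); o[:500,:400]=k
u,v=proj(t,np.array([579,51,68])/1e3).astype(int); print(u,v)
o[:300,400:]=cv2.resize(g(t['img'][v-15:v+15,u-20:u+20]),None,fx=10,fy=10,interpolation=cv2.INTER_CUBIC)
o[300:,400:]=cv2.resize(g(w['img']),(400,300))
cv2.imwrite('pics/i.png',o)
```

```text
t 8.4 at [ 493.2 -230.3  180.8] tilt [-0.001  0.    -1.   ] yang 1.576 q6 -2.08 shift [ 0.2 -0.7  0.8] roll 0.005299253474958743 F [-0.1 -0.9  0.4] w 0.059956271771838175
254 199
255 175
```

View pics/i.png

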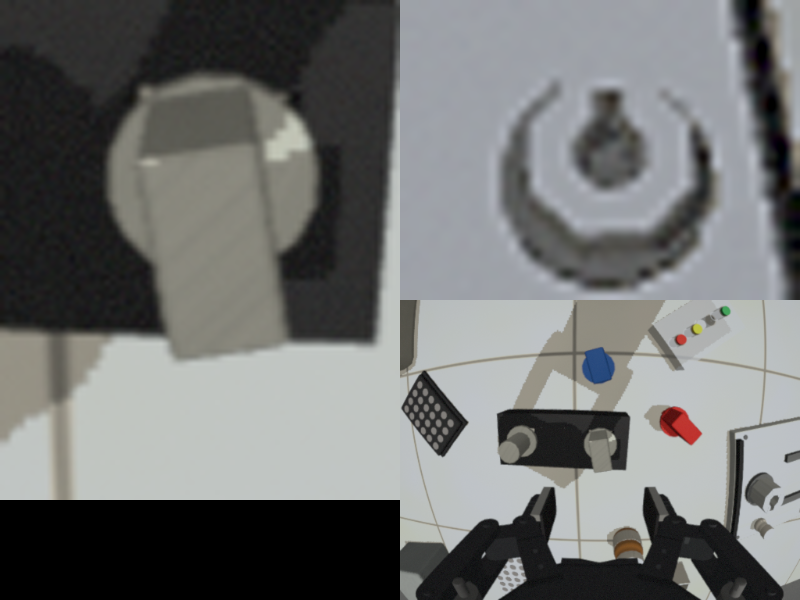

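The wrist crop shows the flat head's top face with corners (140,162), (263,142), (290,342) and (178,360). The top crop shows the hub bore at (610,152) with its slot reaching (606,92).

Run:
```python
from h import *
import pickle
w,t,s=pickle.load(open('w4.pkl','rb'))
P=[(onz(w,214+u/5,149+v/5,.096)*1000)[:2] for u,v in((140,162),(263,142),(290,342),(178,360))]
c=np.mean(P,0); L=P[2]-P[1]+P[3]-P[0]; a=np.arctan2(L[1],L[0]); W=P[1]-P[0]+P[2]-P[3]
print('head',c,'ang',a,np.arctan2(-W[0],W[1]),np.linalg.norm(L)/2,np.linalg.norm(W)/2)
T=lambda u,v:(onz(t,235+(u-400)/10,160+v/10,.068)*1000)[:2]
b=T(610,152);e=T(606,92);print('hub',b,e,np.linalg.norm(e-b),np.arctan2(*(e-b)[::-1]))
O=[T(*p) for p in((530,130),(567,92),(650,92),(690,135),(688,192),(645,235),(570,232),(530,190))];print('oct',np.mean(O,0))
go(c[0],c[1],54.5,np.pi/2+a)
```

```text
head [ 492.99892138 -228.19557597] ang 0.1621585117134746 0.175030573267449 34.38395116056475 19.239543742650845
hub [579.13705794  48.60149722] [596.37048527  50.09215218] 17.297776439954124 0.08628312265004548
oct [576.21369044  48.88872365]
t 8.55 at [ 493.4 -230.4  181.2] tilt [-0.  0. -1.] yang 1.575 q6 -2.08 shift [  0.3   2.1 126.7] roll -0.15779889145079817 F [-0.3 -0.7 -0.3] w 0.06011338715806519
```

>>> {"op": "arm_command", "data": {
  "travel": [
    [0,2,20],
    [0,0,35],
    [0,0,35],
    [0,0,22],
    [0,0,10],
    [0,0,0]
  ],
  "roll": [-0.163,0,0,0,0,0]
}}

```text
time_s: 9.3
position: [0.4933, -0.2284, 0.0591]
tcp_rot: [-0.0, -0.083, 0.997, 0.0]
contact_force: [0.2, 0.4, 0.1]
gripper_width: 0.0598
```

>>> {"op": "arm_command", "data": {
  "travel": [
    [0,0,0],
    [0,0,0],
    [0,0,0],
    [0,0,0],
    [0,0,0]
  ],
  "roll": [0,0,0,0,0],
  "hand": 0
}}

```text
time_s: 9.93
position: [0.4939, -0.2287, 0.0604]
tcp_rot: [0.001, -0.083, 0.997, -0.0]
contact_force: [-1.4, 0.6, 5.7]
gripper_width: 0.0195
```

Run:
```python
from h import *
go(493,-228.2,58,np.pi/2+.167)
```

```text
t 9.93 at [ 493.9 -228.7   60.4] tilt [ 0.002 -0.001 -1.   ] yang 1.737 q6 -2.24 shift [0.8 0.7 2.4] roll -0.0007196983220385533 F [-1.4  0.6  5.7] w 0.019535300412752924
```

>>> {"op": "arm_command", "data": {
  "travel": [
    [0,0,-10],
    [0,0,-25],
    [0,0,-40],
    [0,0,-40],
    [0,0,-15],
    [0,0,0]
  ],
  "roll": [0,0,0,0,0,0]
}}

```text
time_s: 10.68
position: [0.4935, -0.2286, 0.1894]
tcp_rot: [0.0, -0.083, 0.997, -0.0]
contact_force: [-0.6, -0.7, -2.2]
gripper_width: 0.0196
```

Run:
```python
from h import *
go(535,-20,190,np.pi/2+.167)
```

```text
t 10.68 at [ 493.5 -228.6  189.4] tilt [ 0.001 -0.    -1.   ] yang 1.737 q6 -2.24 shift [-75.4 198.8  -0.6] roll -0.0007820143559349457 F [-0.6 -0.7 -2.2] w 0.019588972072093574
```

>>> {"op": "arm_command", "data": {
  "travel": [
    [-8,20,0],
    [-12,32,0],
    [-12,32,0],
    [-12,32,0],
    [-12,32,0],
    [-12,32,0],
    [-7,19,0],
    [0,0,0],
    [0,0,0]
  ],
  "roll": [0,0,0,0,0,0,0,0,0]
}}

```text
time_s: 11.8
position: [0.5338, -0.0203, 0.1878]
tcp_rot: [-0.001, -0.083, 0.997, 0.0]
contact_force: [-0.3, -0.3, -1.8]
gripper_width: 0.0192
```

Run:
```python
from h import *
import pickle
go(578,51.6,190,np.pi/2+.167)
w=shot('wrist','w5.png'); pickle.dump(w,open('w5.pkl','wb'))
g=lambda i:np.clip(255*(i/255.)**0.6,0,255).astype('u1')
u,v=proj(w,np.array([578,51.6,68])/1e3).astype(int); print(u,v)
o=np.zeros((600,800,3),'u1')
k=cv2.resize(g(w['img'][v-30:v+30,u-25:u+25]),None,fx=10,fy=10,interpolation=cv2.INTER_CUBIC); o[:600,:500]=k
o[:225,500:]=cv2.resize(g(w['img']),(300,225))
k=w['img'][280:384,195:315]; o[260:520,500:]=cv2.resize(np.clip(k*2.5,0,255).astype('u1'),(300,260))
cv2.imwrite('pics/j.png',o)
```

```text
t 11.8 at [533.8 -20.3 187.8] tilt [-0.002 -0.    -1.   ] yang 1.737 q6 -1.84 shift [-55.4  63.7  -2.3] roll -0.0011173046726884461 F [-0.3 -0.3 -1.8] w 0.019153832272738574
318 241
```

View pics/j.png

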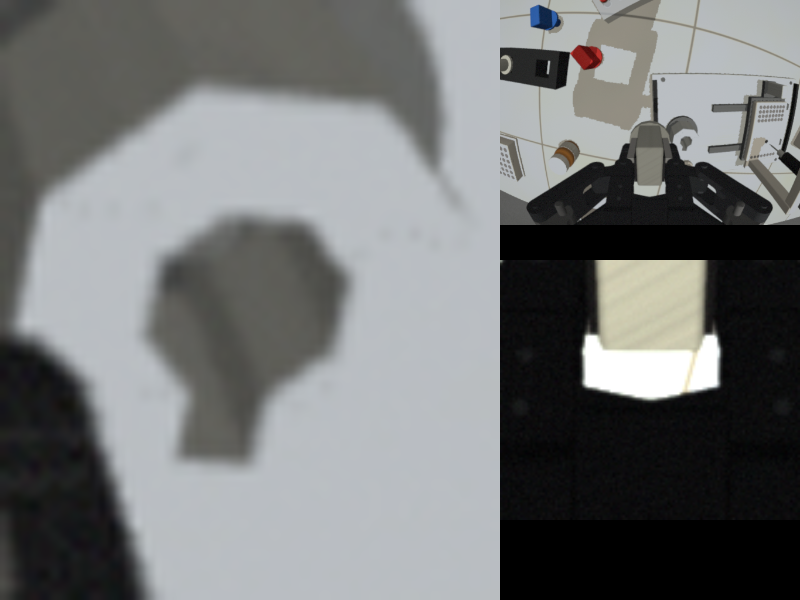

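The wrist view shows the hub bore centred at about (249,312) in the crop, with the slot pointing down to its end at (178–255,460). The shaft sits square in the jaws.

Run:
```python
from h import *
import pickle
from scipy.optimize import least_squares
w=pickle.load(open('w5.pkl','rb'))
H=lambda u,v:(onz(w,293+u/10,211+v/10,.068)*1000)[:2]
P=np.array([H(*p) for p in((148,330),(160,262),(230,217),(305,222),(350,285),(335,350),(265,398),(190,388))])
r=least_squares(lambda q:np.hypot(*(P-q[:2]).T)-10.2,[578,51]).x
r3=least_squares(lambda q:np.hypot(*(P-q[:2]).T)-q[2],[578,51,10]).x
e=(H(178,458)+H(255,463))/2
print(r,r3,e,np.linalg.norm(e-r),'slot ang',np.arctan2(*(e-r)[::-1]))
# edges directions
for a,b in(((190,388),(178,458)),((265,398),(255,463))):
    d=H(*b)-H(*a); print(np.arctan2(d[1],d[0]))
go(r[0],r[1],125,np.pi/2+np.arctan2(*(e-r)[::-1]))
```

```text
[578.55289556  50.95385318] [578.55471414  50.96043848  10.59025085] [596.20047825  52.05099534] 17.681654210458042 slot ang 0.06208963267300819
0.09520180444384817
0.12175097021938507
t 11.85 at [534.  -20.6 188.2] tilt [-0.002 -0.    -1.   ] yang 1.736 q6 -1.84 shift [-55.9  63.2  63.1] roll 0.10324589924942584 F [-0.   0.7 -1.4] w 0.0191366325534443
```

>>> {"op": "arm_command", "data": {
  "travel": [
    [-15,16,0],
    [-20,23,0],
    [-15,17,0],
    [-7,7,0],
    [0,0,20],
    [0,0,25],
    [0,0,15],
    [0,0,0],
    [0,0,0]
  ],
  "roll": [0,0,0,0,0.08,0,0,0,0]
}}

```text
time_s: 12.98
position: [0.5808, 0.0517, 0.1305]
tcp_rot: [0.001, -0.043, 0.999, 0.0]
contact_force: [-0.3, -0.6, -0.8]
gripper_width: 0.0191
```

Run:
```python
from h import *
go(579.3,51,122,np.pi/2+.085)
```

```text
t 12.97 at [580.8  51.7 130.5] tilt [ 0.002  0.    -1.   ] yang 1.657 q6 -1.63 shift [ 1.5 -0.5  8.5] roll 0.0010382407848843478 F [-0.3 -0.6 -0.8] w 0.01906301073758346
```

>>> {"op": "arm_command", "data": {
  "travel": [
    [1,-0.4,4],
    [0,0,4],
    [0,0,3],
    [0,0,3],
    [0,0,3],
    [0,0,0]
  ],
  "roll": [0,0,0,0,0,0]
}}

```text
time_s: 13.72
position: [0.5791, 0.0513, 0.1119]
tcp_rot: [-0.0, -0.043, 0.999, 0.0]
contact_force: [0.6, -0.1, -1.2]
gripper_width: 0.019
```

Run:
```python
from h import *
go(579.3,51,108,np.pi/2+.085)
s=shot('side')
go(579.3,51,108,np.pi/2+.085)
```

```text
t 13.72 at [579.1  51.3 111.9] tilt [-0.001  0.    -1.   ] yang 1.657 q6 -1.63 shift [-0.2 -0.3  3.9] roll 0.0012109054835653943 F [ 0.6 -0.1 -1.2] w 0.01903878090488929
t 13.78 at [579.2  51.3 112.2] tilt [-0.  0. -1.] yang 1.657 q6 -1.63 shift [-0.1 -0.3  4.2] roll 0.0011600926319279559 F [-0.2  0.5 -1.9] w 0.01915114007646876
```

The pilot has entered the bore with no contact force. I'll continue down past key height.

>>> {"op": "arm_command", "data": {
  "travel": [
    [0,0,2],
    [0,0,2],
    [0,0,2],
    [0,0,2],
    [0,0,2],
    [0,0,0]
  ],
  "roll": [0,0,0,0,0,0]
}}

```text
time_s: 14.52
position: [0.5791, 0.0513, 0.1021]
tcp_rot: [-0.0, -0.043, 0.999, 0.0]
contact_force: [-0.5, 0.4, -1.1]
gripper_width: 0.0196
```

>>> {"op": "arm_command", "data": {
  "travel": [
    [0,0,2],
    [0,0,2],
    [0,0,2],
    [0,0,2],
    [0,0,1.5],
    [0,0,0]
  ],
  "roll": [0,0,0,0,0,0]
}}

```text
time_s: 15.28
position: [0.5792, 0.0512, 0.0926]
tcp_rot: [-0.0, -0.043, 0.999, 0.0]
contact_force: [0.4, 0.6, -1.8]
gripper_width: 0.0192
```

The key is in the slot with about 10 mm of free travel. I'll press home in small steps.

>>> {"op": "arm_command", "data": {
  "travel": [
    [0,0,1.5],
    [0,0,1.5],
    [0,0,1.5],
    [0,0,1.5],
    [0,0,1],
    [0,0,0]
  ],
  "roll": [0,0,0,0,0,0]
}}

```text
time_s: 16.02
position: [0.5795, 0.0513, 0.0863]
tcp_rot: [0.0, -0.043, 0.999, 0.0]
contact_force: [-1.4, -0.4, 4.8]
gripper_width: 0.0192
```

>>> {"op": "arm_command", "data": {
  "travel": [
    [0,0,1],
    [0,0,1],
    [0,0,1],
    [0,0,0]
  ],
  "roll": [0,0,0,0]
}}

```text
time_s: 16.52
position: [0.5796, 0.0513, 0.0837]
tcp_rot: [0.001, -0.043, 0.999, 0.0]
contact_force: [-2.3, -0.2, 7.6]
gripper_width: 0.0192
```

>>> {"op": "arm_command", "data": {
  "travel": [
    [0,0,1],
    [0,0,1],
    [0,0,0],
    [0,0,0]
  ],
  "roll": [0,0,0,0]
}}

```text
time_s: 17.02
position: [0.5796, 0.0513, 0.0834]
tcp_rot: [0.001, -0.043, 0.999, -0.0]
contact_force: [-8.5, -0.0, 16.1]
gripper_width: 0.0192
```

>>> {"op": "arm_command", "data": {
  "travel": [
    [0,0,1],
    [0,0,0.5],
    [0,0,0],
    [0,0,0]
  ],
  "roll": [0,0,0,0]
}}

```text
time_s: 17.52
position: [0.5797, 0.0512, 0.0833]
tcp_rot: [0.001, -0.043, 0.999, -0.0]
contact_force: [-12.1, -0.6, 23.8]
gripper_width: 0.0196
```

The force rises steeply while the height stays at 83.3 mm, where the collar should seat on the mouth. One last visual check.

Run:
```python
from h import *
t=shot('top','top9.png');s=shot('side','side9.png')
g=lambda i:np.clip(255*(i/255.)**0.6,0,255).astype('u1')
o=np.zeros((600,800,3),'u1')
u,v=proj(s,np.array([578,51,85])/1e3).astype(int)
o[:400,:400]=cv2.resize(g(s['img'][v-40:v+40,u-40:u+40]),(400,400),interpolation=cv2.INTER_CUBIC)
u,v=proj(s,np.array([562,232,60])/1e3).astype(int)
o[:400,400:]=cv2.resize(g(s['img'][v-40:v+40,u-40:u+40]),(400,400),interpolation=cv2.INTER_CUBIC)
o[400:,:266]=cv2.resize(t['img'],(266,200)); o[400:,270:536]=cv2.resize(s['img'],(266,200))
cv2.imwrite('pics/k.png',o)
go(579,51,83,1.656)
```

```text
t 17.62 at [579.7  51.3  83.4] tilt [ 0.002 -0.    -1.   ] yang 1.657 q6 -1.63 shift [ 0.7 -0.2  0.4] roll 0.0011082139035343275 F [-12.2  -0.7  25.7] w 0.019505972267412536
```

View pics/k.png

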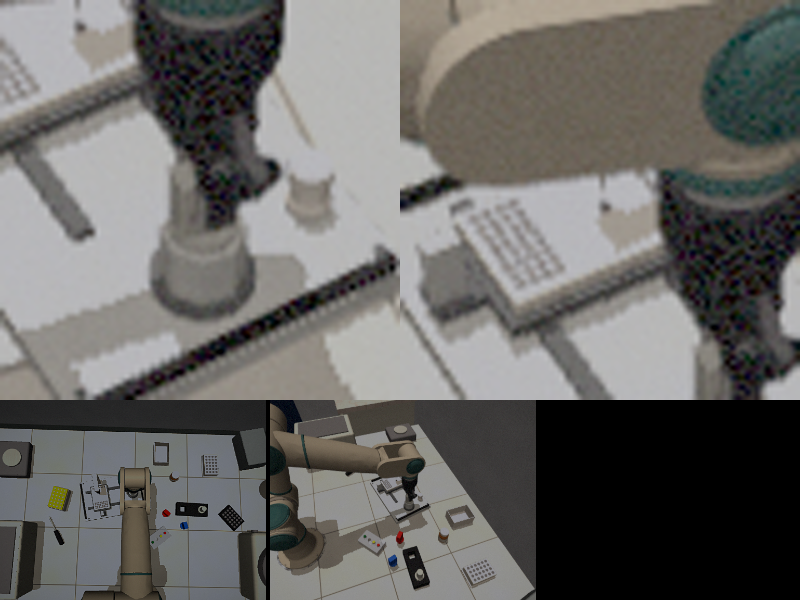

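The collar sits on the hub mouth, the vial is upright, the spot is still under the needle, and the bystanders are in place.

```bash
python3 -c "
from h import *
print(sign_off())"
```

```text
the job is handed in; nothing more can be done
None
```

I carried out the whole task in order and signed off at about 17.6 s. The arm is still gripping the shaft and holding it pushed in.

- **Carriage:** I slid it by the fin about 61.5 mm and let go. The close wrist view then put the spot within 0.5 mm of the needle tip, and the last side view still showed it under the tip.
- **Shaft:** I took the flat-headed shaft from the stand and put it in the hub at the slot angle I measured, so the key went straight in and no turning search was needed. Pushing then stopped firmly at a TCP height of 83.3–83.4 mm, where the collar should meet the hub mouth. The wrist force there was about 25 N upward.
- **Surroundings:** The final pictures show the collar on the hub and nothing on the bench moved.

Some checks disagreed or were incomplete:
- **Camera disagreement:** The top camera placed things about 2–3 mm lower in y than the wrist camera. I used the wrist values, and the grips agreed with them.
- **Sideways force:** A side force of about 12 N remains on the tool at the end; I left it.
- **Needle arm:** Its upper part was hidden behind the robot in the last side view. The wrist force showed no contact in any reading near it.

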